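# Hand the sampling spatula to the bench clip the other way round

### The arm

A 6-joint arm with a two-finger parallel gripper is mounted at the origin on the work surface. World frame = base frame: x ahead of the robot, y to its left, z up, the work surface at z = 0. Lengths are in m, angles in rad, forces in N, time in s.
With the tool pointing down it reaches from about 0.275 to 0.85 m from the base axis. Payload 5.2 kg.
Tool frame: the origin (TCP) lies at the very end of the fingers, on their centre line; the grasp point (between the pads) lies 19 mm behind it; z points along the fingers, y is the direction in which the jaws open and shut (so a half turn about z gives the same grasp; the last joint's range is limited). The gripper opens to 85 mm and grips with 20 to 120 N. Pads are 22 mm wide; open, the fingers measure 114 mm over their backs; the gripper's body (76 mm by 85 mm) begins 54 mm behind the grasp point. The pads swing forward as they close: fully open they stand 13 mm farther back than shut.
Start: joints at [1.061, 0.259, 1.535, -0, 1.348, -0.203], TCP at [0.166, 0.524, 0.231] pointing down, gripper open.
Joint ranges: [-3.14, 3.14], [-0.91, 2.08], [0.19, 2.58], [-1.22, 4.36], [0.22, 2.71], [-3.12, 3.12]. Speed limits (rad/s): [2.57, 2.57, 3.14, 3.14, 3.14, 3.14].

### API

Orientations are given as a rotation vector (axis times angle).
In Python, from station import ctrl gives the robot as it stands. The module is installed in compiled form; this text tells all that it offers.
- The arm moves only by the tool jog_arm, never from a script. Its argument "plan" is a list that holds one entry, the list of rows, each a list of 5 numbers: the closure, from 0 (fully open) to 1 (shut), then the shift along the world's x, y, z in mm, then the turn about the world's z in rad. In form: [[[hand, x, y, z, roll], ...]]. A call has 1 to 20 rows; each row shifts and turns the commanded pose from where the row before left it; what a row does not reach is not made up. A row lasts 1/10 s, in which the tool goes at most 50 mm and 8.59 degrees, less where a joint would pass 70% of its speed; a pose out of reach is approached as far as the arm can. A call with a gripper value outside its range is refused whole. The fingers move at their own pace and stop on an object; "force" is the grip in N (left out, the last holds). Time passes only in rows, so rows that do not move let the fingers close. It gives the time, the measured TCP pose, the force and the opening at its end, in the units of the state.
- ctrl.observe(): the state, without advancing time (a new reading comes with each control period).
- ctrl.snapshot(name): name is "scene" or "top"; returns the picture (480x640x3 uint8, red, green, blue); there is no depth.
- ctrl.camera_model(name): a dict with "fx", "fy", "cx", "cy" (pixels), "origin" and "rotation" of the camera in the world. Camera axes: x right, y up, looking along -z (the intrinsics and any distortion apply to the point x, -y, -z); pixel columns grow to the right and rows downward; lengths in m; the calibration is good to about 2 mm. A picture is of the moment at which its call begins. camera_model takes no time and is no camera call.
- ctrl.hand_in(): hands the job in, once; it reports no verdict.
The state is a dict: "t": time; "joint_pos": joint angles; "joint_velocities": joint speeds; "effort": joint torques, N m; "position": TCP position; "eef_rot": TCP orientation; "force": force on the tool from outside, world axes, zero at the start; "moment": the same for the moment, N m; "finger_gap": finger opening in m.
Only numpy, scipy, OpenCV 4.12 (cv2) and the standard library are available. Lean on these libraries where they do the work, as an engineer would, in place of code of your own. Each camera call takes 0.05 s, during which the arm holds its last target.

### The job

Hand the green-handled soil spatula to the spring clip on the lab bench, turned round: press its handle fully home between both pairs of jaws, with the black-banded handle end over the clip's green end and the steel blade pointing out past its white end, and let go, so that a colleague can take it from the opposite side. Leave the red-handled spatula where it lies.

Things in the scene. Friction and masses are not known exactly. Their poses are not given: they have to be found in the camera images.
- spatula: To be moved; lies flat: a square green plastic handle 132 long, 16 wide, 16 high with a black band near its rear end, then a steel shank (8 diameter) and a steel blade 50 long, 20 wide, 3 thick, its tip 141 ahead of the origin and 8 above the underside. 50 to 100 g. Origin: centre of the handle's underside; x along the handle towards the blade, z up.
- clip_seat (a point): Middle of the fixed clip, 24 above the bench: put the handle's centre here, its underside at this height (on two black saddles), its x along this x (towards the white end). Sprung steel jaws 14 wide stand at x = +-46, leaving 78 between for fingers; tops 37.5 above here, mouth 30 wide, lips 12.4 apart 19.5 above here. About 10 N straight down snaps the handle under the lips.
- red_spatula: Bystander: a spatula of the same shape and size with a red handle, lying near the green one; origin and axes alike. To be left alone.
- clip_white (a point): Centre of the white patch on one end of the clip's blue metal base (180 long, 62 wide, 10 high): 77 from the clip's middle along its x, 12 above the bench. The blade must point this way. A green patch marks the other end, 77 the other way.
Not all that is in view belongs to the job. Of the things that look like the spatula, take the one that is farthest from the robot's base at the start.

How it is judged:
By the outcome, as a careful person would: the job done as asked, in the order asked, and still so for the second after the job is handed in, with the robot touching nothing.
It also fails if it takes over 40 s, if anything falls off the work surface, if the arm or the gripper's body presses on something with over 40 N, if the wrist force passes 120 N, or if a joint passes its speed limit or range.

## Working session

There is one attempt and no reset: what is moved stays moved. The work goes in short steps, Python scripts to look and compute and a tool call to move; the robot and the scene stay as the last step left them, time stands still between calls to the robot, and variables do not carry over. Pictures are saved under pics/ and viewed, and the job is handed in when it is done.

Besides the shell and the picture viewer there is one more tool, called as name(argument=value, ...) on one line, values as JSON. jog_arm: Moves the arm, as the interface text tells. Its arguments: {"type":"object","properties":{"plan":{"type":"array"},"force":{"type":"number"}},"required":["plan"]}

```bash
mkdir -p pics; python3 - <<'E'
from station import ctrl
import cv2
for n in("scene","top"):
    im=ctrl.snapshot(n); cv2.imwrite(f"pics/{n}0.png",im[:,:,::-1]); print(n,ctrl.camera_model(n))
s=ctrl.observe(); print({k:s[k] for k in("t","position","eef_rot","finger_gap","force")})
E
```

```text
scene {'fx': 524.8067629563385, 'fy': 524.8067629563385, 'cx': 328.7276067985294, 'cy': 240.7841219133323, 'origin': array([1.04256051, 0.28635188, 0.81417136]), 'rotation': array([0.50336678, 0.75983334, 1.8778078 ])}
top {'fx': 551.629946847238, 'fy': 551.629946847238, 'cx': 316.1764327140806, 'cy': 246.56114657415398, 'origin': array([0.34059509, 0.00639267, 1.00514593]), 'rotation': array([ 0.04340968, -0.0113875 , -1.56813695])}
{'t': 0.1, 'position': array([0.16585587, 0.52390897, 0.23055176]), 'eef_rot': array([-4.79947233e-01, -3.10412325e+00,  2.40456499e-03]), 'finger_gap': 0.08536993778537216, 'force': array([-0.03590711,  0.32171966,  0.84670998])}
```

View pics/top0.png

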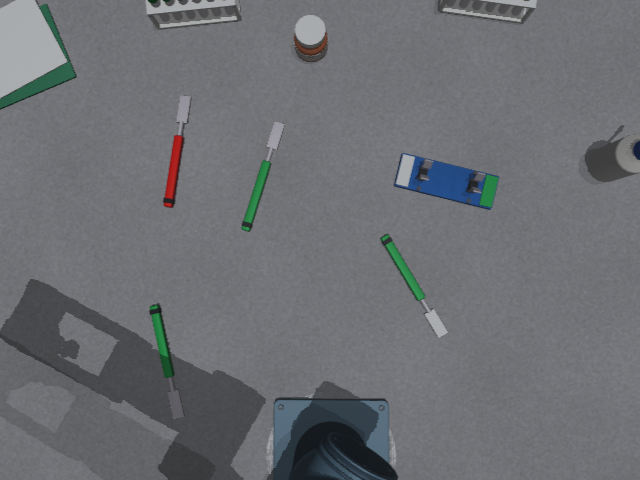

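View pics/scene0.png

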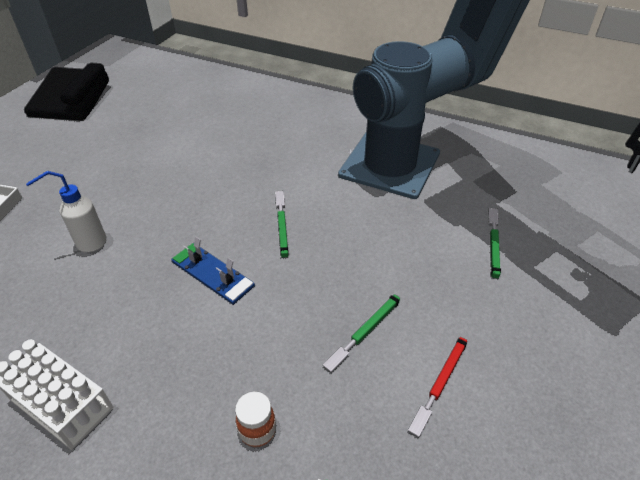

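```bash
cat > h.py <<'E'
import numpy as np, cv2
from station import ctrl
from scipy.spatial.transform import Rotation as R
def ray(n,u,v,z):
    m=ctrl.camera_model(n); d=np.array([(u-m['cx'])/m['fx'],-(v-m['cy'])/m['fy'],-1.])
    o=np.array(m['origin']); d=R.from_rotvec(m['rotation']).apply(d)
    return o+d*(z-o[2])/d[2]
def proj(n,p):
    m=ctrl.camera_model(n); c=R.from_rotvec(m['rotation']).inv().apply(np.asarray(p)-m['origin'])
    return m['cx']+m['fx']*c[...,0]/-c[...,2], m['cy']-m['fy']*c[...,1]/-c[...,2]
def crop(f,out,x0,y0,w,h,s):
    im=cv2.imread(f)[y0:y0+h,x0:x0+w]; im=cv2.resize(im,None,fx=s,fy=s,interpolation=cv2.INTER_CUBIC)
    for i in range(0,w,10): cv2.putText(im,str(x0+i),(i*s,8),0,.3,(255,255,255),1); cv2.line(im,(i*s,10),(i*s,14),(255,255,255),1)
    for i in range(0,h,10): cv2.putText(im,str(y0+i),(0,i*s+4),0,.3,(255,255,255),1)
    cv2.imwrite(out,im)
E
python3 - <<'E'
from h import *
crop("pics/top0.png","pics/a.png",225,110,75,130,4)
crop("pics/top0.png","pics/b.png",385,140,125,80,6)
a=cv2.imread("pics/a.png");b=cv2.imread("pics/b.png")
for n,(u,v) in dict(g1=(257,196),g2=(402,268),g3=(161,341),red=(174,172)).items():
    p=ray("top",u,v,.016);print(n,p,np.hypot(p[0],p[1]))
E
```

```text
g1 [0.4661701  0.13366615 0.016     ] 0.4849548445898034
g2 [ 0.33710117 -0.12684585  0.016     ] 0.3601764391615525
g3 [0.20499125 0.30461134 0.016     ] 0.36716410176410613
red [0.50981057 0.28476558 0.016     ] 0.5839505530938841
```

View pics/a.png

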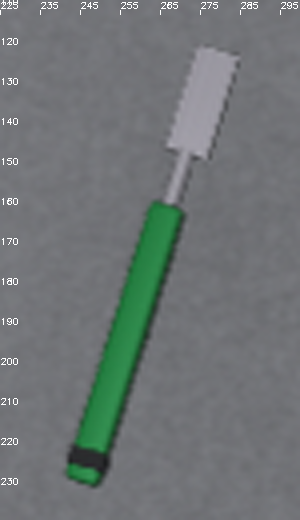

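View pics/b.png

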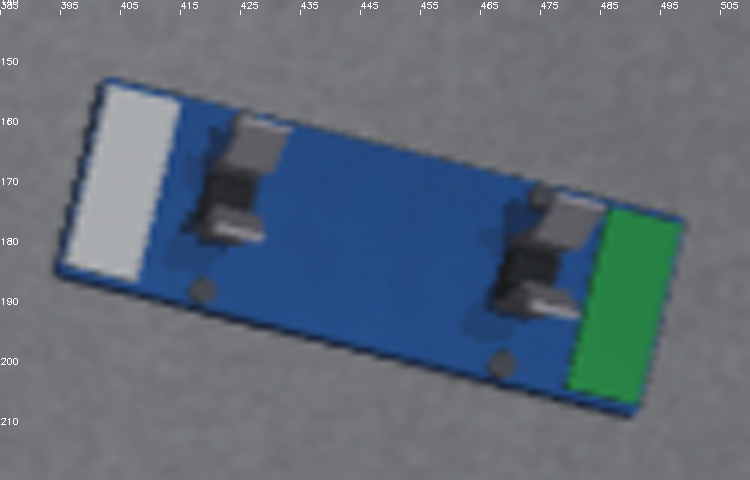

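```bash
cat > fit.py <<'E'
from h import *
from scipy.optimize import minimize
def gmask(im,c,r):
    hsv=cv2.cvtColor(im,cv2.COLOR_RGB2HSV); m=cv2.inRange(hsv,(45,110,40),(80,255,255))
    k=np.zeros_like(m); cv2.circle(k,c,r,255,-1); return m&k
def hullmask(m):
    pts=cv2.findNonZero(m); h=cv2.convexHull(pts); return h
def st(poly):  # centroid+ orientation moments
    M=cv2.moments(poly.astype(np.float32).reshape(-1,1,2)); A=M['m00']
    return np.array([M['m10']/A,M['m01']/A,.5*np.arctan2(2*M['mu11'],M['mu20']-M['mu02']),A])
def fitbox(hulls,x0,z0=0.0,L=.132,W=.016,H=.016):
    obs={n:st(h) for n,h in hulls.items()}
    def pred(n,p):
        c,s=np.cos(p[2]),np.sin(p[2]); q=[]
        for a in(-L/2,L/2):
            for b in(-W/2,W/2):
                for z in(0,H): q.append([p[0]+c*a-s*b,p[1]+s*a+c*b,z0+z])
        u,v=proj(n,np.array(q)); return st(cv2.convexHull(np.stack([u,v],1).astype(np.float32)))
    def cost(p):
        e=0
        for n in obs:
            d=pred(n,p)-obs[n]; a=(d[2]+np.pi/2)%np.pi-np.pi/2
            e+=d[0]**2+d[1]**2+(a*40)**2
        return e
    r=minimize(cost,x0,method='Nelder-Mead',options=dict(xatol=1e-5,fatol=1e-6,maxiter=2000))
    for n in obs: print(n,"obs",obs[n].round(3),"pred",pred(n,r.x).round(3))
    return r.x,r.fun
E
python3 - <<'E'
from fit import *
im={n:cv2.imread(f"pics/{n}0.png")[:,:,::-1].copy() for n in("top","scene")}
C=dict(top=((257,196),48),scene=((375,320),45))
h={n:hullmask(gmask(im[n],*C[n])) for n in im}
for k in(("top",),("scene",),("top","scene")):
    print(k,fitbox({n:h[n] for n in k},[.466,.134,-.3]))
# patches
for n,(gc,wc) in dict(top=((489,191),(405,170)),scene=((186,255),(239,289))).items():
    m=gmask(im[n],gc,22); M=cv2.moments(m,True); g=(M['m10']/M['m00'],M['m01']/M['m00'])
    hsv=cv2.cvtColor(im[n],cv2.COLOR_RGB2HSV); m=cv2.inRange(hsv,(0,0,150),(180,50,255)); k=np.zeros_like(m);cv2.circle(k,wc,20,255,-1); m&=k
    M2=cv2.moments(m,True); w=(M2['m10']/M2['m00'],M2['m01']/M2['m00'])
    G=ray(n,*g,.012);W=ray(n,*w,.012); d=W-G
    print(n,g,M['m00'],w,M2['m00'],G,W,"mid",(G+W)/2,"len",np.linalg.norm(d),"yaw",np.arctan2(d[1],d[0]))
E
```

```text
top obs [255.727 195.508  -1.266 607.   ] pred [255.727 195.508  -1.266 744.013]
('top',) (array([ 0.46776852,  0.13703555, -0.29845727]), np.float64(1.1209555572119241e-07))
scene obs [375.068 319.244  -0.796 539.   ] pred [375.068 319.244  -0.796 716.792]
('scene',) (array([ 0.46959337,  0.1350254 , -0.29448041]), np.float64(4.024876327599355e-08))
top obs [255.727 195.508  -1.266 607.   ] pred [256.281 195.092  -1.268 743.526]
scene obs [375.068 319.244  -0.796 539.   ] pred [375.768 318.997  -0.794 716.164]
('top', 'scene') (array([ 0.46852748,  0.13602938, -0.29643536]), np.float64(1.0437882178261708))
top (488.4886075949367, 190.48354430379746) 395.0 (405.03324099722994, 169.94182825484765) 361.0 [ 0.47671041 -0.28269629  0.012     ] [ 0.51393769 -0.13330849  0.012     ] mid [ 0.49532405 -0.20800239  0.012     ] len 0.15395644585990426 yaw 1.3265717379658648
scene (183.96341463414635, 253.7987804878049) 164.0 (243.5905172413793, 291.3764367816092) 696.0 [ 0.48321583 -0.28601422  0.012     ] [ 0.51870896 -0.12219542  0.012     ] mid [ 0.50096239 -0.20410482  0.012     ] len 0.16761969074842556 yaw 1.3574331805258475
```

```bash
python3 - <<'E'
from h import *
f="pics/scene0.png"; im=cv2.imread(f)
crop(f,"pics/c.png",160,225,110,85,7)
im=cv2.resize(im[225:310,160:270],None,fx=7,fy=7,interpolation=cv2.INTER_CUBIC)
def draw(mid,yaw,col):
    c,s=np.cos(yaw),np.sin(yaw)
    def w(x,y,z): u,v=proj("scene",np.array([mid[0]+c*x-s*y,mid[1]+s*x+c*y,z])); return (int((u-160+.5)*7),int((v-225+.5)*7))
    for z in(.01,):
        P=[w(a,b,z) for a,b in((.09,.031),(.09,-.031),(-.09,-.031),(-.09,.031))]
        cv2.polylines(im,[np.array(P)],True,col,1)
    for x in(-.046,.046):
        P=[w(x-.007,0,.0615),w(x+.007,0,.0615)]; cv2.line(im,*P,col,1)
        cv2.circle(im,w(x,0,.024),3,col,1)
draw((.4953,-.208),1.3266,(0,255,255))
cv2.imwrite("pics/d.png",im)
E
```

```text
(no output)
```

View pics/d.png

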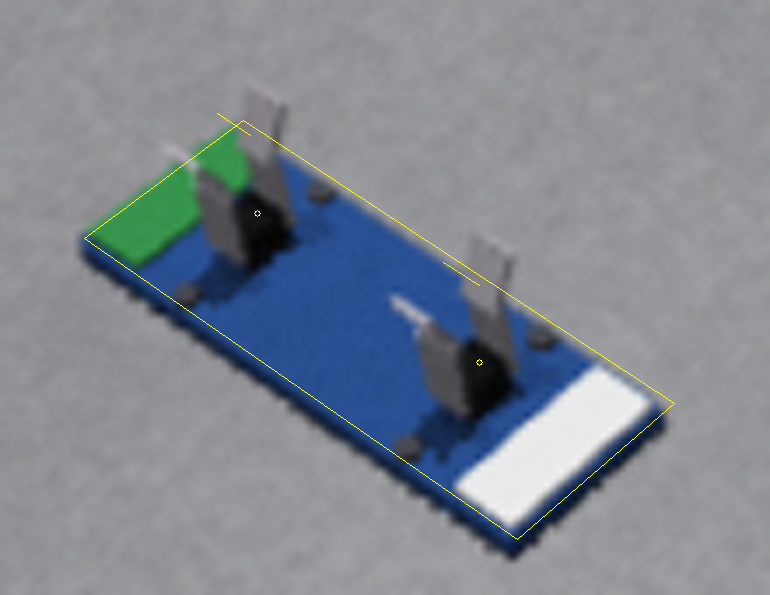

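jog_arm(plan=[[[0, 15, -19.4, -3, -0.149], [0, 15, -19.4, -3, -0.149], [0, 15, -19.4, -3, -0.149], [0, 15, -19.4, -3, -0.149], [0, 15, -19.4, -3, -0.149], [0, 15, -19.4, -3, -0.149], [0, 15, -19.4, -3, -0.149], [0, 15, -19.4, -3, -0.149], [0, 15, -19.4, -3, -0.149], [0, 15, -19.4, -3, -0.149], [0, 15, -19.4, -3, -0.149], [0, 15, -19.4, -3, -0.149], [0, 15, -19.4, -3, -0.149], [0, 15, -19.4, -3, -0.149], [0, 15, -19.4, -3, -0.149], [0, 15, -19.4, -3, -0.149], [0, 15, -19.4, -3, -0.149], [0, 15, -19.4, -3, -0.149], [0, 15, -19.4, -3, -0.149], [0, 15, -19.4, -3, -0.149]]], force=100)

```text
t: 2.1
position: [0.4663, 0.1354, 0.1708]
eef_rot: [3.133, -0.238, -0.001]
force: [0.3, 0.3, -0.2]
finger_gap: 0.0856
```

jog_arm(plan=[[[0, 2.2, 0.6, -30, -0.145], [0, 0, 0, -30, 0], [0, 0, 0, -30, 0], [0, 0, 0, 0, 0]]])

```text
t: 2.5
position: [0.4648, 0.1366, 0.0777]
eef_rot: [3.107, -0.455, -0.013]
force: [-1.5, 0.9, 0.1]
finger_gap: 0.0852
```

```bash
python3 - <<'E'
from h import *
for n in("scene","top"):
    cv2.imwrite(f"pics/{n}1.png",ctrl.snapshot(n)[:,:,::-1])
s=ctrl.observe(); print(s['t'],s['position'],s['eef_rot'],s['joint_pos'],proj("scene",s['position']),proj("top",s['position']))
crop("pics/scene1.png","pics/s1.png",290,200,160,170,4)
E
```

```text
2.6 [0.46794383 0.13692298 0.08126939] [ 3.10825793e+00 -4.54118198e-01 -2.55579815e-03] [ 5.54078284e-02  3.09229457e-01  1.87780422e+00 -5.65414089e-06
  9.56220419e-01  1.91635570e+00] (np.float64(380.32423470331645), np.float64(293.52749789571294)) (np.float64(250.14401235244128), np.float64(190.05579678007447))
```

View pics/s1.png

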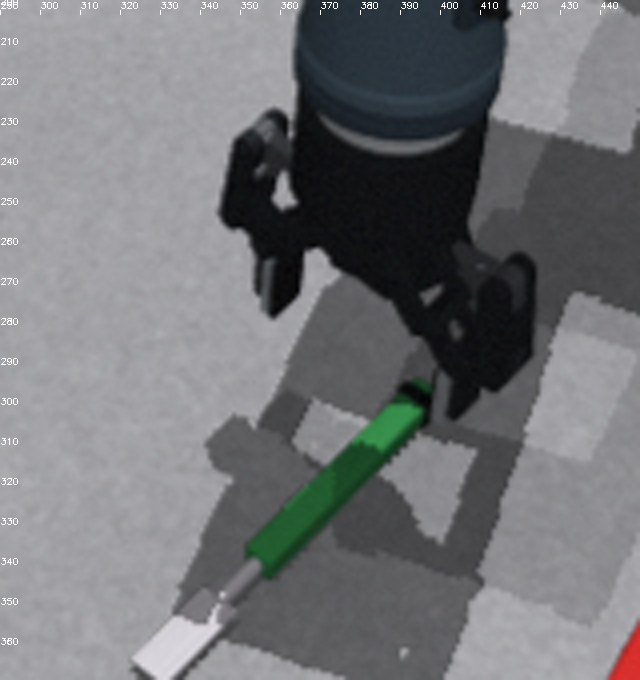

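View pics/top1.png

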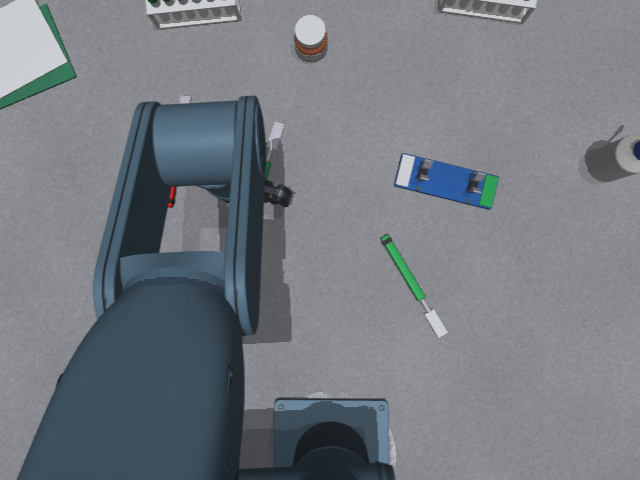

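jog_arm(plan=[[[0, 0.5, -0.5, -30, 0.004], [0, 0, 0, -25, 0], [0, 0, 0, -15, 0], [0, 0, 0, -6, 0], [0, 0, 0, 0, 0], [1, 0, 0, 0, 0], [1, 0, 0, 0, 0], [1, 0, 0, 0, 0], [1, 0, 0, 0, 0], [1, 0, 0, 0, 0], [1, 0, 0, 0, 0], [1, 0, 0, 0, 0], [1, 0, 0, 0, 0]]], force=100)

```text
t: 3.9
position: [0.4691, 0.1365, 0.006]
eef_rot: [-3.109, 0.448, -0.001]
force: [-1.2, 0.9, 7.2]
finger_gap: 0.013
```

jog_arm(plan=[[[1, 0, 0, 0, 0], [1, 0, 0, 0, 0]]])

```text
t: 4.1
position: [0.4691, 0.1365, 0.006]
eef_rot: [-3.109, 0.448, -0.001]
force: [-1.2, -0.5, 7.0]
finger_gap: 0.0131
```

```bash
python3 - <<'E'
from h import *
for n in("scene",):
    cv2.imwrite(f"pics/{n}2.png",ctrl.snapshot(n)[:,:,::-1])
s=ctrl.observe(); print(s['t'],s['position'],s['finger_gap'],s['force'])
crop("pics/scene2.png","pics/s2.png",290,230,140,150,5)
E
```

```text
4.15 [0.46905905 0.13648682 0.006047  ] 0.012792565811333822 [-1.059662  -0.6598465  7.3483715]
```

View pics/s2.png

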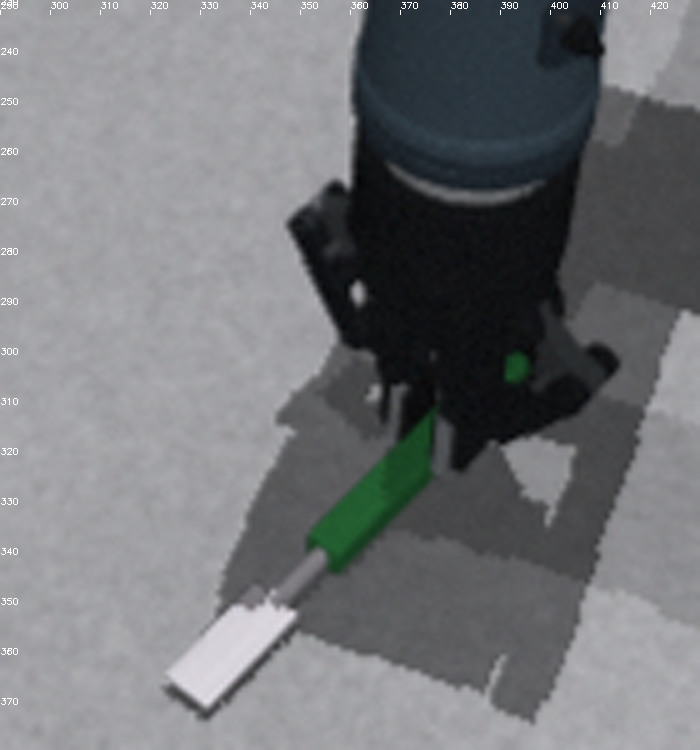

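jog_arm(plan=[[[1, 0, 0, 8, 0], [1, 0, 0, 15, 0], [1, 0, 0, 25, 0], [1, 0, 0, 30, 0], [1, 0, 0, 30, 0], [1, 0, 0, 30, 0], [1, 0, 0, 0, 0], [1, 0, 0, 0, 0]]])

```text
t: 4.95
position: [0.469, 0.1365, 0.1439]
eef_rot: [-3.109, 0.448, -0.002]
force: [0.1, -0.8, -1.9]
finger_gap: 0.0125
```

```bash
python3 - <<'E'
from h import *
for n in("scene",):
    cv2.imwrite(f"pics/{n}3.png",ctrl.snapshot(n)[:,:,::-1])
s=ctrl.observe(); print(s['t'],s['position'],s['finger_gap'],s['force'],s['moment'])
crop("pics/scene3.png","pics/s3.png",290,170,150,150,5)
E
```

```text
5.0 [0.46815556 0.13637849 0.14289155] 0.01298636549768353 [-0.27366094  0.08872962 -0.97077551] [-0.02351505  0.01713314 -0.03689305]
```

View pics/s3.png

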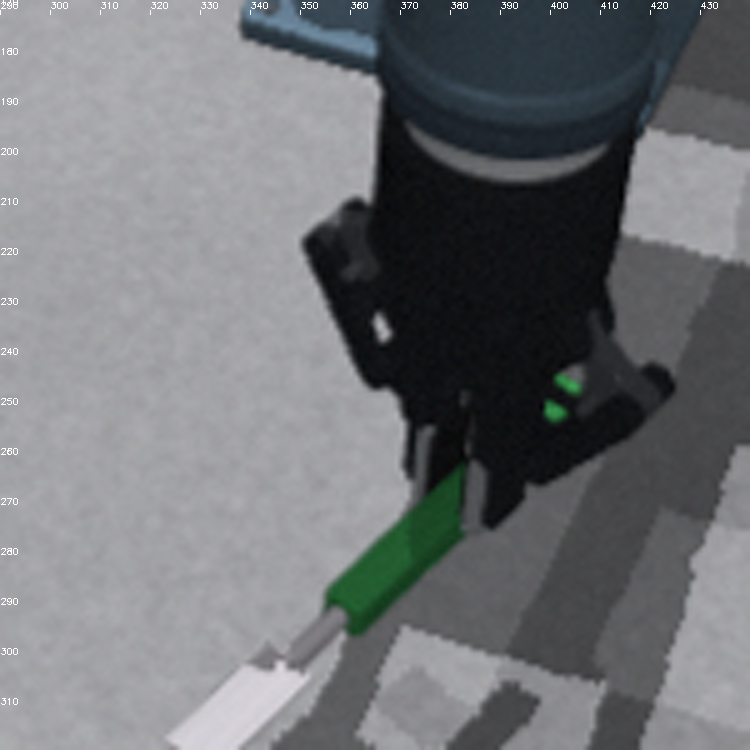

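```bash
python3 - <<'E'
from h import *
y=-.2964;c=np.array([.4685,.1360,.137]);d=np.array([np.cos(y),np.sin(y),0]);e=np.array([-d[1],d[0],0])
for nm,p in dict(topL=c+.066*d+.008*e+[0,0,.016],topR=c+.066*d-.008*e+[0,0,.016],botR=c+.066*d-.008*e,tip=c+.141*d+[0,0,.008],rear=c-.066*d+[0,0,.016]).items():print(nm,proj("scene",p))
E
python3 -c "
import cv2;im=cv2.imread('pics/scene3.png')[170:370,270:440];cv2.imwrite('pics/s3b.png',cv2.resize(im,None,fx=3,fy=3))"
```

```text
topL (np.float64(362.3338929538911), np.float64(292.4023267145167))
topR (np.float64(354.60198965053223), np.float64(287.29371422218514))
botR (np.float64(354.18522242663386), np.float64(293.47980581761817))
tip (np.float64(327.9167254272795), np.float64(321.45038441112786))
rear (np.float64(405.70285277912365), np.float64(245.60512555309617))
```

View pics/s3b.png

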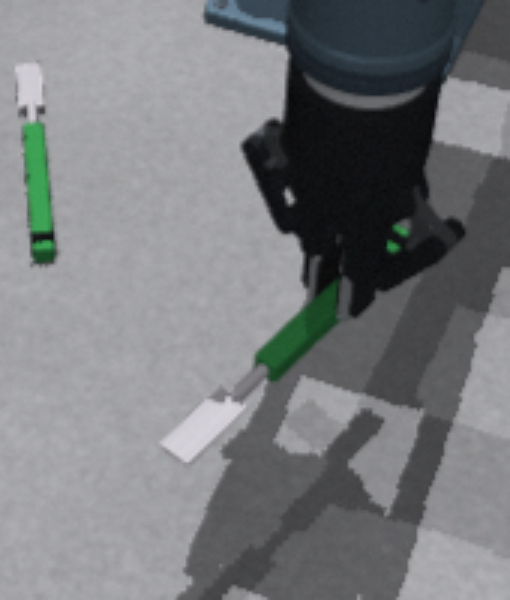

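jog_arm(plan=[[[1, 1.95, -24.7, 0, 0.1152], [1, 1.95, -24.7, 0, 0.1152], [1, 1.95, -24.7, 0, 0.1152], [1, 1.95, -24.7, 0, 0.1152], [1, 1.95, -24.7, 0, 0.1152], [1, 1.95, -24.7, 0, 0.1152], [1, 1.95, -24.7, 0, 0.1152], [1, 1.95, -24.7, 0, 0.1152], [1, 1.95, -24.7, 0, 0.1152], [1, 1.95, -24.7, 0, 0.1152], [1, 1.95, -24.7, 0, 0.1152], [1, 1.95, -24.7, 0, 0.1152], [1, 1.95, -24.7, 0, 0.1152], [1, 1.95, -24.7, 0, 0.1152], [1, 0, 0, 0, 0], [1, 0, 0, 0, 0], [1, 0, 0, -20, 0], [1, 0, 0, -20, 0], [1, 0, 0, 0, 0], [1, 0, 0, 0, 0]]])

```text
t: 7.0
position: [0.4956, -0.2082, 0.1029]
eef_rot: [-2.474, -1.933, 0.001]
force: [-0.0, 0.1, -0.6]
finger_gap: 0.0125
```

```bash
python3 - <<'E'
from h import *
for n in("scene","top"):
    cv2.imwrite(f"pics/{n}4.png",ctrl.snapshot(n)[:,:,::-1])
s=ctrl.observe(); print(s['t'],s['position'],s['eef_rot'],s['finger_gap'],s['force'],s['joint_pos'])
crop("pics/scene4.png","pics/s4.png",150,170,130,150,5)
E
```

```text
7.1 [ 0.49656536 -0.20912544  0.10410761] [2.47453169e+00 1.93399873e+00 6.09724784e-04] 0.013101515178677626 [ 0.24564615 -0.48717806 -0.13254565] [-6.05778067e-01  3.58018196e-01  1.73290758e+00  1.03301657e-04
  1.04964780e+00 -3.61825942e-01]
```

View pics/s4.png

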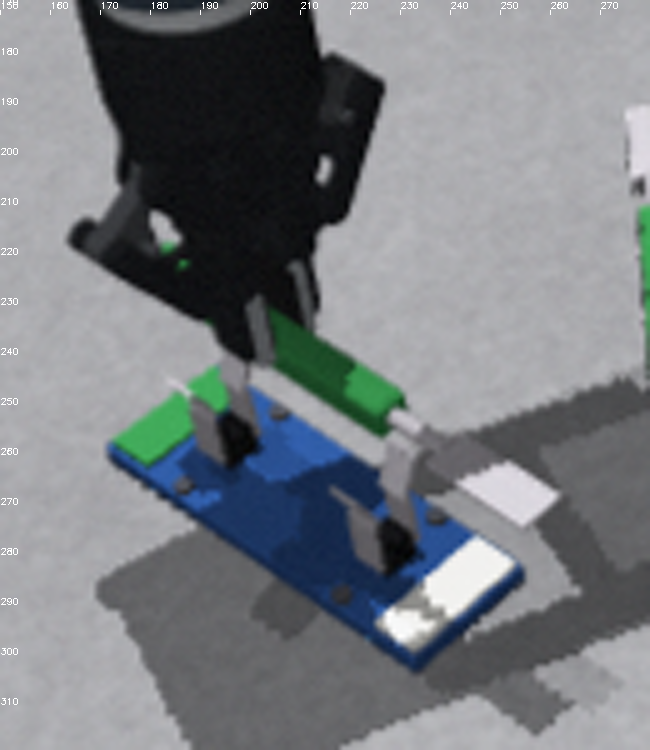

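View pics/top4.png

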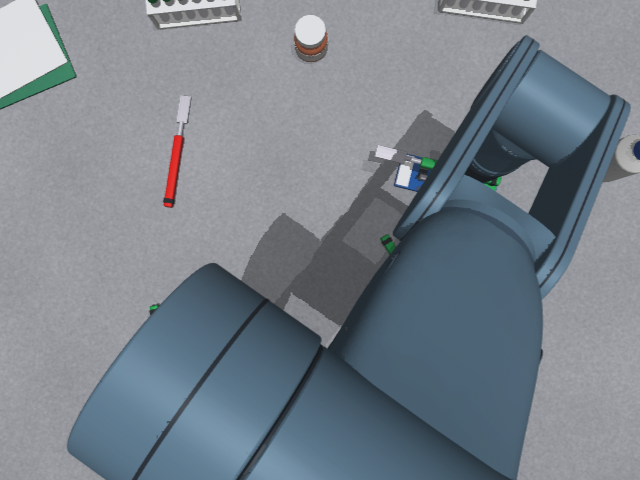

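```bash
python3 - <<'E'
from h import *
f=lambda x,y:(160+x/7-.5,225+y/7-.5)
y=1.3266;d=np.array([np.cos(y),np.sin(y)])
P=[f(601,363),f(655,405),f(513,524),f(455,487)]
W=np.mean([ray("scene",*p,.012) for p in P],0);print("white",W,"mid from it",W[:2]-.077*d, [np.round(ray("scene",*p,.012)[:2],4) for p in P])
im=cv2.imread("pics/scene0.png")[:,:,::-1].copy()
hsv=cv2.cvtColor(im,cv2.COLOR_RGB2HSV); m=cv2.inRange(hsv,(0,0,205),(180,40,255)); k=np.zeros_like(m);cv2.circle(k,(239,288),18,255,-1); m&=k
M=cv2.moments(m,True);w=(M['m10']/M['m00'],M['m01']/M['m00']);W=ray("scene",*w,.012);print(w,M['m00'],W,W[:2]-.077*d)
# held
c=np.array([.4964,-.2092,.098]);D=np.array([d[0],d[1],0]);e=np.array([-d[1],d[0],0])
for nm,p in dict(tipL=c+.141*D+.01*e+[0,0,.008],tipR=c+.141*D-.01*e+[0,0,.008],topL=c+.066*D+.008*e+[0,0,.016],topR=c+.066*D-.008*e+[0,0,.016]).items():print(nm,np.round(proj("scene",p),1))
for z in (.024,): print("clip pts")
E
```

```text
white [ 0.51479573 -0.1347274   0.012     ] mid from it [ 0.49617893 -0.20944296] [array([ 0.484 , -0.1386]), array([ 0.4912, -0.1168]), array([ 0.5443, -0.1311]), array([ 0.5398, -0.1525])]
(238.49180327868854, 288.094262295082) 244.0 [ 0.51569906 -0.13548496  0.012     ] [ 0.49708226 -0.21020052]
tipL [262.6 268.6]
tipR [254.9 275.2]
topL [231.6 247.3]
topR [225.3 252.3]
clip pts
```

```bash
python3 -c "
from h import *
crop('pics/scene4.png','pics/s4b.png',215,235,60,50,12)"
```

```text
(no output)
```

View pics/s4b.png

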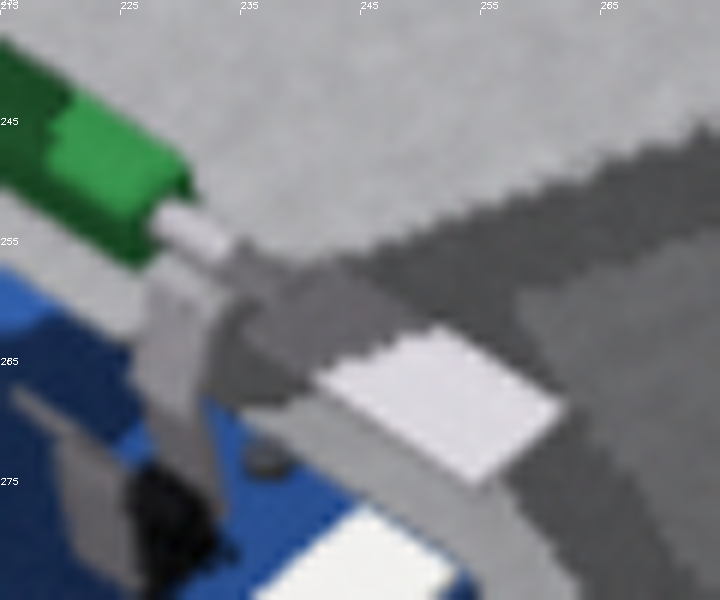

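jog_arm(plan=[[[1, 0, 0, -15, 0], [1, 0, 0, -15, 0], [1, 0, 0, -10, 0], [1, 0, 0, -5, 0], [1, 0, 0, -5, 0], [1, 0, 0, 0, 0], [1, 0, 0, 0, 0]]], force=120)

```text
t: 7.8
position: [0.496, -0.2093, 0.0535]
eef_rot: [-2.475, -1.934, 0.0]
force: [-0.2, 1.0, -0.9]
finger_gap: 0.0118
```

```bash
python3 - <<'E'
from h import *
for n in("scene",):
    cv2.imwrite(f"pics/{n}5.png",ctrl.snapshot(n)[:,:,::-1])
s=ctrl.observe(); print(s['t'],s['position'],s['eef_rot'],s['finger_gap'],s['force'],s['moment'])
crop("pics/scene5.png","pics/s5.png",150,190,120,120,6)
E
```

```text
7.85 [ 0.4960037  -0.2093206   0.05360999] [-2.47527029e+00 -1.93437471e+00  1.35714125e-04] 0.01201175294880522 [-1.42753763  0.70054547 -1.15668508] [0.03140392 0.08468991 0.14638235]
```

View pics/s5.png

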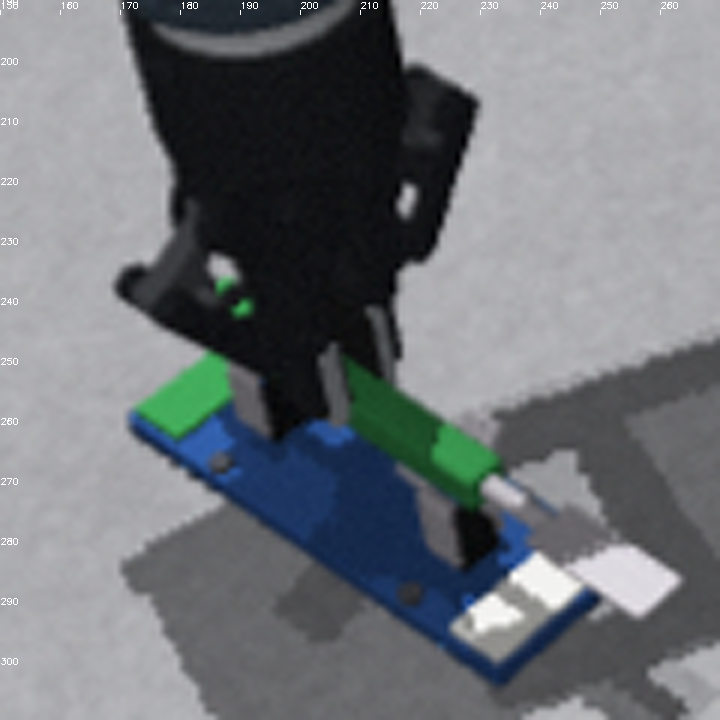

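jog_arm(plan=[[[1, 0, 0, -4, 0], [1, 0, 0, -4, 0], [1, 0, 0, -4, 0], [1, 0, 0, -4, 0], [1, 0, 0, -4, 0], [1, 0, 0, -2, 0], [1, 0, 0, 0, 0], [1, 0, 0, 0, 0]]])

```text
t: 8.65
position: [0.4959, -0.2092, 0.031]
eef_rot: [-2.475, -1.934, 0.0]
force: [0.1, 2.0, -0.6]
finger_gap: 0.0117
```

```bash
python3 - <<'E'
from h import *
for n in("scene",):
    cv2.imwrite(f"pics/{n}6.png",ctrl.snapshot(n)[:,:,::-1])
s=ctrl.observe(); print(s['t'],s['position'],s['eef_rot'],s['finger_gap'],s['force'],s['moment'])
crop("pics/scene6.png","pics/s6.png",150,190,120,120,6)
E
```

```text
8.7 [ 0.49589233 -0.20920402  0.03112463] [-2.47495472e+00 -1.93396751e+00  2.95397890e-04] 0.012411131510571428 [-0.47540977  1.31680141 -1.92528939] [0.18664239 0.38484511 0.33313327]
```

View pics/s6.png

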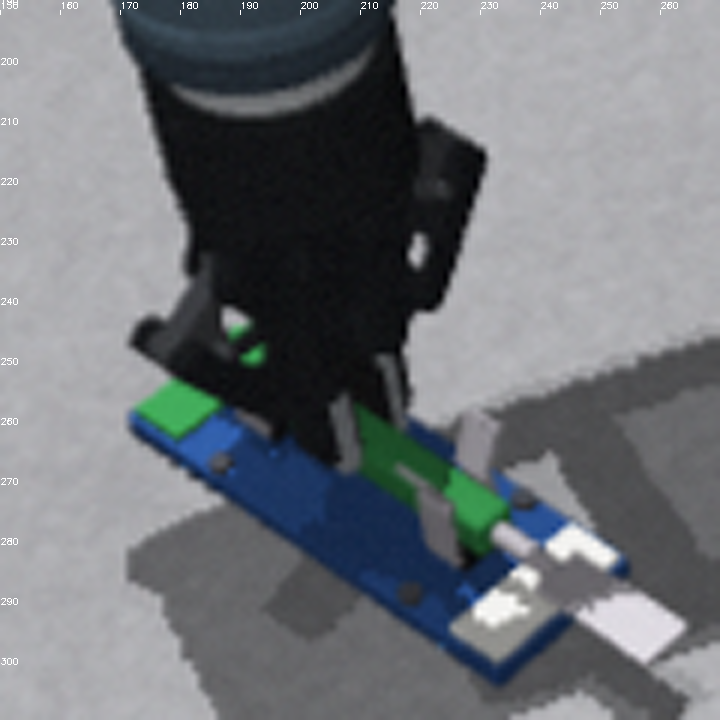

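jog_arm(plan=[[[1, 0, 0, -1, 0], [1, 0, 0, -1, 0], [1, 0, 0, 0, 0], [1, 0, 0, 0, 0]]])

```text
t: 9.1
position: [0.496, -0.2093, 0.0302]
eef_rot: [2.475, 1.935, -0.0]
force: [-3.2, 1.9, 5.4]
finger_gap: 0.0119
```

jog_arm(plan=[[[1, 0, 0, -1, 0], [1, 0, 0, -1, 0], [1, 0, 0, 0, 0], [1, 0, 0, 0, 0]]])

```text
t: 9.5
position: [0.4961, -0.2093, 0.03]
eef_rot: [2.474, 1.934, 0.0]
force: [-7.4, 4.2, 23.5]
finger_gap: 0.0121
```

jog_arm(plan=[[[1, 0, 0, 2.5, 0], [1, 0, 0, 0, 0], [0.6, 0, 0, 0, 0], [0.3, 0, 0, 0, 0], [0, 0, 0, 0, 0], [0, 0, 0, 0, 0], [0, 0, 0, 0, 0], [0, 0, 0, 0, 0], [0, 0, 0, 0, 0]]])

```text
t: 10.4
position: [0.4961, -0.2094, 0.0298]
eef_rot: [2.475, 1.934, 0.0]
force: [0.9, -0.3, -0.3]
finger_gap: 0.0852
```

```bash
python3 - <<'E'
from h import *
for n in("scene",):
    cv2.imwrite(f"pics/{n}7.png",ctrl.snapshot(n)[:,:,::-1])
s=ctrl.observe(); print(s['t'],s['position'],s['finger_gap'],s['force'],s['moment'])
crop("pics/scene7.png","pics/s7.png",150,190,120,120,6)
E
```

```text
10.45 [ 0.49609926 -0.20935555  0.02980306] 0.08511373015679989 [0.45042576 0.79197622 0.13620866] [0.01127908 0.00736971 0.05077526]
```

View pics/s7.png

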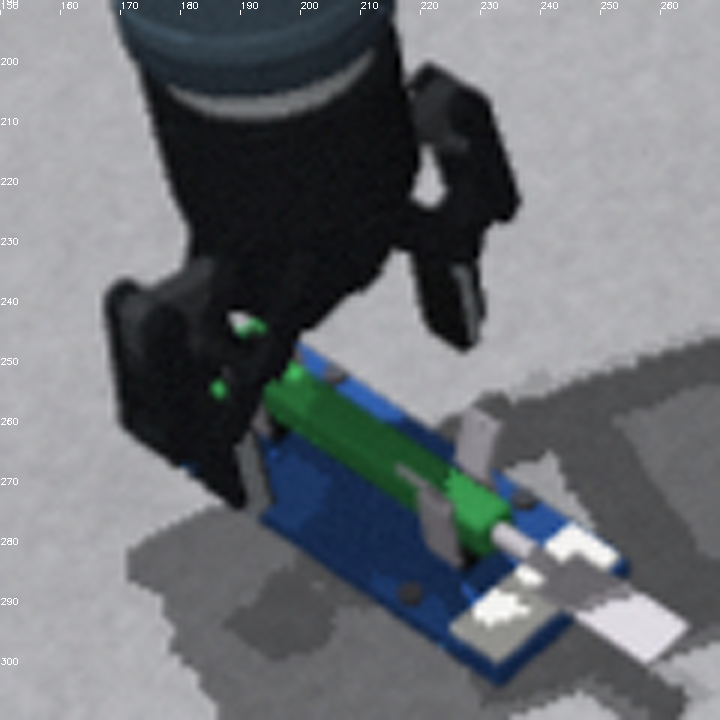

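Released; retreat straight up, then move aside so both cameras can see the result.

jog_arm(plan=[[[0, 0, 0, 15, 0], [0, 0, 0, 30, 0], [0, 0, 0, 40, 0], [0, 0, 0, 40, 0], [0, 0, 0, 40, 0], [0, -10, 40, 10, 0], [0, -10, 40, 0, 0], [0, -10, 40, 0, 0], [0, -10, 40, 0, 0], [0, -10, 40, 0, 0], [0, -10, 40, 0, 0], [0, -10, 40, 0, 0], [0, -10, 40, 0, 0], [0, 0, 0, 0, 0], [0, 0, 0, 0, 0]]])

```text
t: 11.95
position: [0.4158, 0.1114, 0.2049]
eef_rot: [2.472, 1.938, 0.0]
force: [0.4, -0.3, -0.7]
finger_gap: 0.0854
```

```bash
python3 - <<'E'
from h import *
for n in("scene","top"):
    cv2.imwrite(f"pics/{n}8.png",ctrl.snapshot(n)[:,:,::-1])
s=ctrl.observe(); print(s['t'],s['position'],s['finger_gap'],s['force'])
crop("pics/scene8.png","pics/s8.png",150,220,120,90,6)
crop("pics/top8.png","pics/t8.png",350,120,160,110,5)
y=1.3266;d=np.array([np.cos(y),np.sin(y),0]);e=np.array([-d[1],d[0],0])
for c in([.4962,-.2092,.024],):
  for n in("scene","top"):
    print(n,{k:np.round(proj(n,np.array(c)+v),1).tolist() for k,v in dict(tip=.141*d+[0,0,.008],fL=.066*d+.008*e+[0,0,.016],fR=.066*d-.008*e+[0,0,.016],rL=-.066*d+.008*e+[0,0,.016],rR=-.066*d-.008*e+[0,0,.016]).items()})
E
```

```text
12.05 [0.41640349 0.11000017 0.20487969] 0.08512411511315936 [-0.75548087 -0.15105814 -0.36804784]
scene {'tip': [262.3, 297.6], 'fL': [236.4, 273.5], 'fR': [230.5, 278.5], 'rL': [190.4, 243.2], 'rR': [184.4, 247.6]}
top {'tip': [372.1, 158.8], 'fL': [413.0, 172.6], 'fR': [415.2, 163.8], 'rL': [486.6, 190.7], 'rR': [488.8, 181.9]}
```

View pics/s8.png

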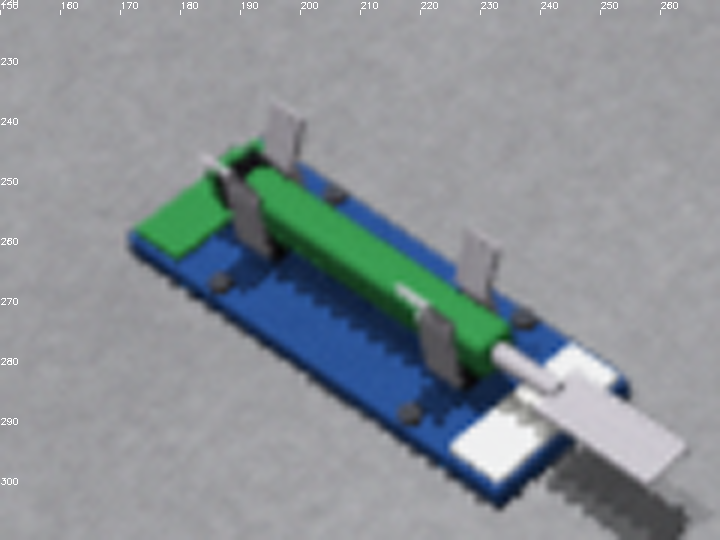

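View pics/t8.png

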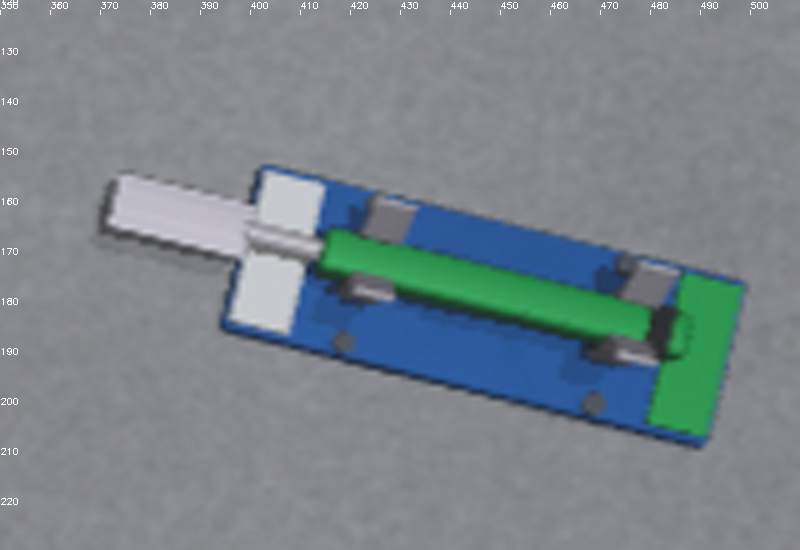

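View pics/scene8.png

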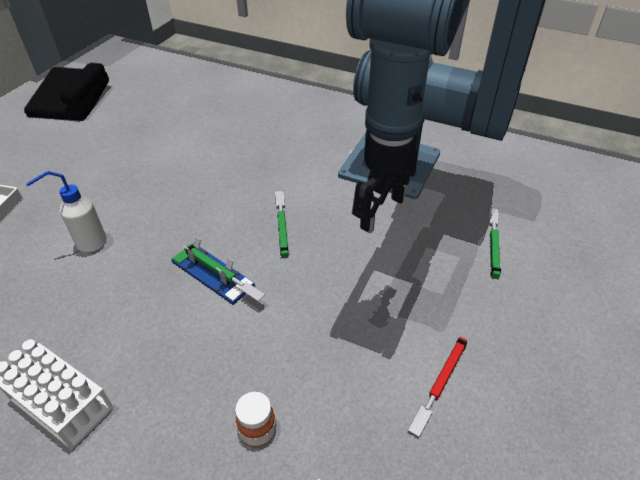

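```bash
python3 -c "
from station import ctrl
print(ctrl.hand_in(), ctrl.observe()['t'])"
```

```text
the job is handed in; nothing more can be done
the job is handed in; nothing more can be done
```

The green spatula is pressed home in the clip. Its black band is over the clip's green end and its blade points out past the white end. The job was handed in at about 12 s.

- **Choice:** three green spatulas were in view. I took the one farthest from the base, about 0.485 m away; the other two were at about 0.36 and 0.37 m.
- **Handling:** I gripped the handle at its middle and lifted it level. I then turned it 93° over the clip and pressed straight down.
- **Seating check:** the handle stopped dead with the fingertips at 30 mm and 23.5 N downward. That height puts its underside at the 24 mm seat height.
- **Final pictures:** with the gripper open and well clear, both cameras show the handle between both pairs of jaws. The red spatula and the other objects look undisturbed.
- **Small disagreements:**
  - The two cameras differ by about 2–3 mm in position, roughly what their calibration error allows, so I used the average.
  - In the last pictures the spatula lay within 1–2 pixels of where I predicted it.
  - The gripper read 12–13 mm across the 16 mm handle throughout, but the grip held.

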